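# Wind up the cue-lamp lens lift with its crank

### The arm

A 6-joint arm with a two-finger parallel gripper is mounted at the origin on the work surface. World frame = base frame: x ahead of the robot, y to its left, z up, the work surface at z = 0. Lengths are in m, angles in rad, forces in N, time in s.
With the tool pointing down it reaches from about 0.425 to 0.925 m from the base axis. Payload 12.5 kg.
Tool frame: the origin (TCP) lies midway between the tips of the shut fingers; the grasp point (between the pads) lies 19 mm behind it (r.grip_depth is the distance from the TCP to the grasp point, in m); z points along the fingers, x is the direction in which the jaws open and shut, and the axes are right-handed (so a half turn about z gives the same grasp; the last joint's range is limited). The gripper opens to 85 mm and grips with 20 to 120 N. Pads are 22 mm wide; open, the fingers measure 114 mm over their backs; the gripper's body (76 mm by 85 mm) begins 54 mm behind the grasp point. The pads swing forward as they close: fully open they stand 13 mm farther back than shut.
Start: joints at [-1.356, 0.491, 1.559, -0, 1.092, -0.106], TCP at [0.197, -0.593, 0.231] pointing down, gripper open.
Joint ranges: [-3.1, 3.1], [-0.84, 2.19], [0.05, 2.79], [-1.13, 4.28], [0.06, 2.93], [-2.69, 2.69]. Speed limits (rad/s): [2.22, 2.22, 2.79, 3.14, 3.14, 3.14].

### API

Orientations are given as [roll, pitch, yaw] about the fixed x, y, z axes, in that order (R = Rz(yaw) Ry(pitch) Rx(roll)).
In Python, from workcell import r gives the robot as it stands. Calls block until the motion is done:
- r.move_ptp(position, orientation): joint-space move of the TCP to a pose.
- r.movel(position, attitude=None, rate=0.15, f_stop=None): straight line of the TCP; attitude=None keeps the orientation; rate is the mean speed in m/s. With f_stop (N) it stops when the force on the tool has changed by that much, and returns True; else False.
- r.move_j(angles): joint-space move.
- r.let_go() and r.grasp(f_grip=None): open the fingers fully, or close them until they stop; f_grip is the grip in N (None keeps the last).
- r.pause(seconds).
- r.inverse_kinematics(position, orientation): joint angles nearest the present ones, or None.
- r.get_image(name): name is "scene" or "top"; returns a dict with "color" (400x640x3 uint8, red, green, blue), "depth" (400x640 float32, m along the optical axis (not along the pixel's ray), 0 where there is no reading), "K" (3x3 intrinsics, pixels), "D" ([k1, k2, p1, p2, k3] as OpenCV has them; the pictures are not rectified), "R" (3x3) and "t" (3): a world point X has camera coordinates R X + t. Camera axes: x right, y down, z forward; pixel columns grow to the right and rows downward; lengths in m; the calibration is good to about 2 mm. A picture is of the moment at which its call begins.
A pose or a line that the arm cannot do raises r.MotionError and nothing moves.
- r.finish_job(): hands the job in, once; it reports no verdict.
Readings, each from a call of its own:
- r.read_time(): time.
- r.read_qpos(): joint angles.
- r.read_dq(): joint speeds.
- r.read_tau(): joint torques, N m.
- r.read_tcp_pos(): TCP position.
- r.read_orientation(): TCP orientation.
- r.read_force(): force on the tool from outside, world axes, zero at the start.
- r.read_ft_torque(): the same for the moment, N m.
- r.read_opening(): finger opening in m.
Only numpy, scipy, OpenCV 4.12 (cv2) and the standard library are available. Lean on these libraries where they do the work, as an engineer would, in place of code of your own. Each camera call takes 0.05 s, during which the arm holds its last target.

### The job

Fit the loose crank onto the square shaft of the screw jack, right down on its shoulder, and wind it clockwise until the lens carrier is fully up, against its stop collars, and snug it there with a push of about 15 N on the handle, never over 25 N. Then let go and leave the crank on the shaft. Turn the shaft only with the crank, keep the gripper off the jack, and do not disturb the other things on the console.

Things in the scene. Friction and masses are not known exactly. Their poses are not given: they have to be found in the camera images.
- jack: fixed screw jack: grey housing 40 mm high. Origin on the console top directly below the axis of its upright drive shaft; the housing spans x = -55 to +55, y = -55 to +205 mm. At y = +155 mm, x = +-38 mm stand two guide posts (tops 88 mm up) with dark stop collars (undersides 73.5 mm up). Shaft, lens carrier and posts are parts of it.
- shaft_seat (a point): centre of the shaft's round shoulder (40 mm across), 52 mm above the console, where the crank's hub comes to rest; z up. From it rises the square drive end: 14 mm across flats, 18 mm high, its top 3 mm reduced to 12.5 mm. x and y are square to the flats and turn with the shaft, which starts at any angle. Clockwise seen from above raises the carrier 5 mm a turn.
- carrier_top (a point): centre of the upper face of the lens carrier (aluminium plate 100 by 86 mm, two blue lenses); 73.5 mm above the console when up against the stop collars, a dead stop. It starts 1.1 to 2.4 turns below. Winding takes about 0.25 N m (4 N at the crank handle) against friction, and the screw stays where it is left. Too coarse a reading to set the lift by: feel the stop.
- drive (a joint): wind-up (rad) of the spring torque coupling inside the shaft, positive when driven clockwise: 6 N m per rad, so up to 0.04 while winding. At the stop it winds up as the handle is pushed on: each mm of handle travel adds about 1.4 N at the handle. 0.1 rad is 9 N at the handle, 0.16 rad is 15 N, 0.27 rad is 25 N and over-forced. It springs back when let go.
- crank_hub (a point): centre of the loose dark steel crank's hub (crank 0.25 kg): a block 28 by 28 by 44 mm high; underside 22 mm below this point. Square socket in the underside: 15.5 mm wide, 20 mm deep, 2 mm chamfer, square to the sides; fits the shaft at any quarter turn. z up, +x along the arm to the handle; arm 18 mm wide, in the lowest 10 mm. The crank lies flat, socket down. Grip the hub on its y sides.
- crank_handle (a point): middle of the crank's upright black handle, a cylinder 22 mm across reaching from 12 to 60 mm above the crank's underside, its axis 65 mm from the hub's axis along +x. It spins freely on its pin, so it can be held firmly while it goes round, without turning the gripper.
- torch: bystander: silver torch with knurled barrel, 140 mm long, 36 mm thick, lying; leave alone
- headset_clip: bystander: white plastic headset clip, 45 by 50 by 47 mm; leave alone
- spare_lens: bystander: spare blue lens, 38 mm across, 12 mm high; leave alone
- screwdriver: bystander: screwdriver lying on the console; leave alone
Not all that is in view belongs to the job. What is shaped like the part that bears crank_hub but turquoise is not meant.

How it is judged:
By the outcome, as a careful person would: the job done as asked, in the order asked, and still so for the second after the job is handed in, with the robot touching nothing.
It also fails if it takes over 70 s, if anything falls off the work surface, if the arm or the gripper's body presses on something with over 40 N, if the wrist force passes 120 N, or if a joint passes its speed limit or range.

## Working session

There is one attempt and no reset: what is moved stays moved. The work goes in short steps, each a Python script; the robot and the scene stay as the last script left them, time stands still between calls to the robot, and variables do not carry over. Pictures are saved under pics/ and viewed, and the job is handed in when it is done.

```bash
mkdir -p pics; ls
python3 - <<'E'
from workcell import r
import cv2,numpy as np,pickle
d={}
for n in("scene","top"):
    i=r.get_image(n); d[n]=i
    cv2.imwrite(f"pics/{n}0.png",i["color"][:,:,::-1])
    print(n,i["K"].round(1).tolist(),i["D"],i["R"].round(3).tolist(),i["t"])
pickle.dump(d,open("im0.pkl","wb"))
print(r.read_time(),r.read_force(),r.read_opening(),r.grip_depth)
E
```

```text
pics
scene [[471.1, 0.0, 321.1], [0.0, 471.1, 196.5], [0.0, 0.0, 1.0]] [-0.07070605  0.          0.          0.          0.        ] [[0.711, 0.703, -0.012], [0.585, -0.602, -0.543], [-0.389, 0.38, -0.839]] [-0.3200741  -0.3336104   1.37190284]
top [[392.4, 0.0, 316.7], [0.0, 392.4, 201.1], [0.0, 0.0, 1.0]] [0.03088716 0.         0.         0.         0.        ] [[-0.006, -1.0, -0.007], [-0.994, 0.007, -0.112], [0.112, 0.006, -0.994]] [-0.09320678  0.5536743   0.92287981]
0.1 [ 0.31125274  0.15373097 -0.70881176] 0.08534668589945298 0.0187
```

View pics/scene0.png

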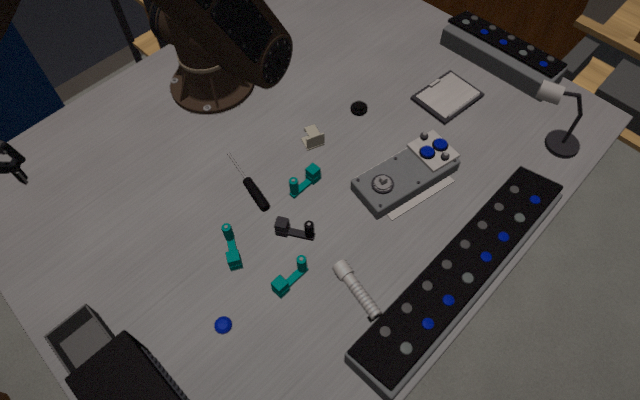

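View pics/top0.png

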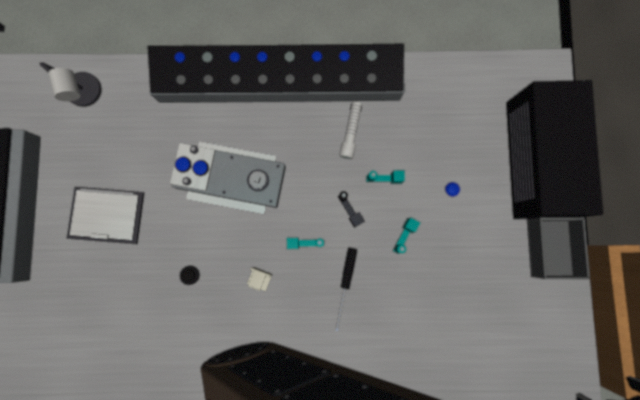

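The loose dark crank has its hub at about (357,218) and handle at about (343,195) in the top view. The jack shaft is at about (258,180). I'll zoom in on both.

```bash
cat > h.py <<'E'
import numpy as np,cv2,pickle
def ray(i,uv):
    p=cv2.undistortPoints(np.array([[uv]],float),i["K"],np.array(i["D"]))[0,0]
    d=i["R"].T@np.r_[p,1]; c=-i["R"].T@i["t"]; return c,d
def atz(i,uv,z):
    c,d=ray(i,uv); return c+d*(z-c[2])/d[2]
def proj(i,X):
    rv,_=cv2.Rodrigues(np.array(i["R"])); 
    return cv2.projectPoints(np.array(X,float).reshape(-1,1,3),rv,np.array(i["t"]),i["K"],np.array(i["D"]))[0][:,0]
def cloud(i):
    h,w=i["depth"].shape; v,u=np.mgrid[:h,:w]
    p=cv2.undistortPoints(np.stack([u,v],-1).reshape(-1,1,2).astype(float),i["K"],np.array(i["D"]))[:,0]
    z=i["depth"].reshape(-1,1); return ((np.c_[p,np.ones(len(p))]*z-i["t"])@i["R"]).reshape(h,w,3)
E
python3 - <<'E'
from h import *
d=pickle.load(open("im0.pkl","rb"))
def crop(n,x0,y0,w,h,s):
    return cv2.resize(d[n]["color"][y0:y0+h,x0:x0+w,::-1],None,fx=s,fy=s,interpolation=cv2.INTER_CUBIC)
cv2.imwrite("pics/c_top.png",np.hstack([crop("top",163,135,130,85,3)[:255],crop("top",325,175,85,85,3)[:255]]))
cv2.imwrite("pics/c_scn.png",np.hstack([crop("scene",345,125,120,95,4),crop("scene",265,200,60,95,4)]))
for n in d:
    c=cloud(d[n]); 
    for uv in ([(258,180),(230,165),(357,218),(343,195),(300,220),(192,172)] if n=="top" else [(382,183),(282,225),(309,228),(300,260)]):
        print(n,uv,c[uv[1],uv[0]].round(4))
E
```

```text
scene (382, 183) [0.6121 0.0389 0.0607]
scene (282, 225) [ 0.5195 -0.1949  0.0438]
scene (309, 228) [ 0.5757 -0.1642  0.0612]
scene (300, 260) [ 0.6166 -0.2312  0.0596]
top (258, 180) [0.6001 0.0406 0.0663]
top (230, 165) [0.6416 0.1128 0.0418]
top (357, 218) [ 0.5103 -0.1928  0.0454]
top (343, 195) [ 0.5631 -0.159   0.0659]
top (300, 220) [ 0.5094 -0.0549  0.0008]
top (192, 172) [0.6204 0.1966 0.0653]
```

View pics/c_top.png

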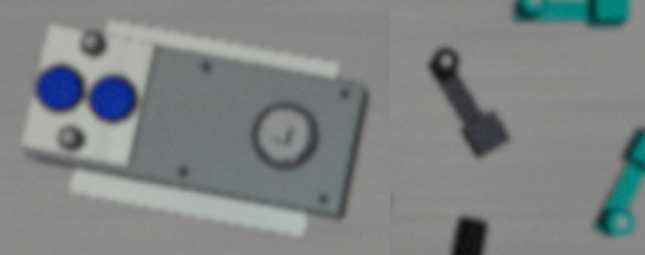

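View pics/c_scn.png

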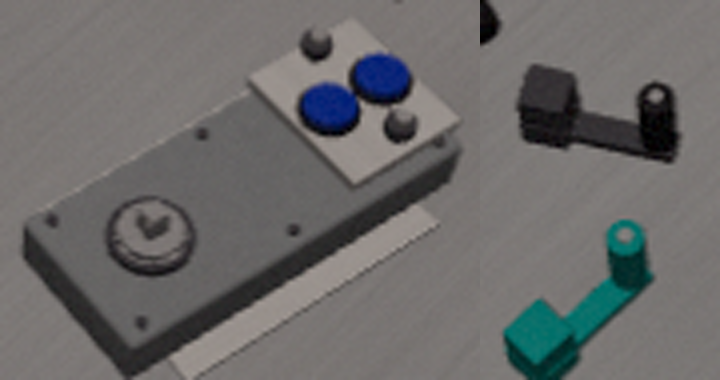

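Run:
```python
from workcell import r
from h import *
d={}
for n in("scene","top"):
    ims=[r.get_image(n) for _ in range(10)]
    i=ims[0]; D=np.array([k["depth"] for k in ims]); print(n,"noise",np.nanmedian(D.std(0)), np.array([k["color"] for k in ims]).astype(float).std(0).mean())
    i["color"]=np.mean([k["color"] for k in ims],0); i["depth"]=np.median(D,0); d[n]=i
pickle.dump(d,open("im1.pkl","wb"))
for n in d:
    c=cloud(d[n]); dist=np.hypot(c[...,0]-.603,c[...,1]-.038)
    m=(dist<.06); P=c[m]
    print(n,np.histogram(P[:,2],bins=np.arange(.036,.08,.004)))
    for lo,hi in((.048,.056),(.066,.076)):
        Q=P[(P[:,2]>lo)&(P[:,2]<hi)]; print(len(Q),Q.mean(0),Q.min(0),Q.max(0))
(x)=0
def up(n,x0,y0,w,h,s):
    return cv2.resize(np.clip((d[n]["color"][y0:y0+h,x0:x0+w,::-1]-60)*1.6,0,255).astype(np.uint8),None,fx=s,fy=s,interpolation=cv2.INTER_CUBIC)
cv2.imwrite("pics/z1.png",np.hstack([up("top",243,165,30,30,12),up("scene",367,168,30,30,12)]))
```

```text
scene noise 0.002241499 1.6824214992520978
top noise 0.0016819931 1.1494328713753237
scene (array([415, 734, 131,  72,  85,   9,   9,  11,  28,   1]), array([0.036, 0.04 , 0.044, 0.048, 0.052, 0.056, 0.06 , 0.064, 0.068,
       0.072, 0.076]))
157 [0.61066791 0.04384902 0.0517202 ] [0.58251667 0.02437085 0.04801556] [0.63165965 0.07173784 0.05562399]
35 [0.6083431  0.0471557  0.06973044] [0.60044185 0.04045737 0.06631977] [0.61561942 0.05543049 0.07216827]
top (array([ 150, 1212,  112,   80,  154,    1,    4,    6,   28,    3]), array([0.036, 0.04 , 0.044, 0.048, 0.052, 0.056, 0.06 , 0.064, 0.068,
       0.072, 0.076]))
234 [0.60220732 0.04467522 0.05167312] [0.57876077 0.01946073 0.048017  ] [0.62753374 0.06999654 0.05588646]
37 [0.60242628 0.04466918 0.07026282] [0.59500532 0.03773077 0.06617023] [0.60887865 0.05225487 0.07296205]
```

View pics/z1.png

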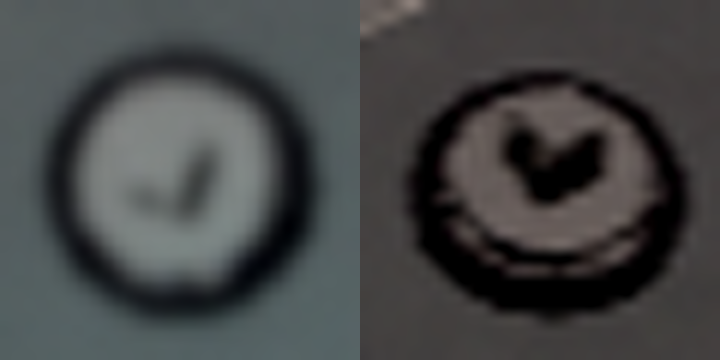

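```bash
cat > fit.py <<'E'
from h import *
from scipy.optimize import minimize
S=8
def poly(i,pts,box):
    x0,y0,w,h=box
    p=(proj(i,pts)-[x0,y0]+.5)*S-.5
    m=np.zeros((h*S,w*S),np.float32)
    cv2.fillPoly(m,[np.round(cv2.convexHull(p.astype(np.float32))[:,0]*16).astype(np.int32)],1.,shift=4)
    return m
def layers(i,polys,box,blur):
    # painter's: later overrides
    x0,y0,w,h=box
    lab=np.zeros((h*S,w*S),np.int32)
    for k,p in enumerate(polys): lab[poly(i,p,box)>0]=k+1
    out=[]
    for k in range(len(polys)+1):
        m=(lab==k).astype(np.float32)
        m=cv2.GaussianBlur(m,(0,0),blur*S)
        out.append(cv2.resize(m,(w,h),interpolation=cv2.INTER_AREA).ravel())
    return np.array(out).T
def score(i,polys,box,blur,wt=None):
    x0,y0,w,h=box
    A=layers(i,polys,box,blur); b=i["color"][y0:y0+h,x0:x0+w].mean(2).ravel().astype(float)
    if wt is not None: A=A*wt[:,None]; b=b*wt
    A2=np.vstack([A,1e-2*np.eye(A.shape[1])]); b2=np.r_[b,1e-2*b.mean()*np.ones(A.shape[1])]
    c=np.linalg.lstsq(A2,b2,rcond=None)[0]
    return ((A@c-b)**2).mean(),c
def sq(cx,cy,yaw,hs,z,dx=0):
    c,s=np.cos(yaw),np.sin(yaw)
    return [[cx+c*a-s*b,cy+s*a+c*b,z] for a,b in((hs,hs),(-hs,hs),(-hs,-hs),(hs,-hs))]
def faces(bot,top,cam):
    out=[]
    for k in range(4):
        q=[bot[k],bot[(k+1)%4],top[(k+1)%4],top[k]]; q=np.array(q)
        n=np.cross(q[1]-q[0],q[3]-q[0])
        if n@(cam-q[0])>0: out.append(q)
    return out
def circ(cx,cy,rad,z): 
    a=np.linspace(0,2*np.pi,48,endpoint=False); return np.c_[cx+rad*np.cos(a),cy+rad*np.sin(a),z+0*a]
E
cat > f1.py <<'E'
from fit import *
d=pickle.load(open("im1.pkl","rb"))
for n,uv in(("top",(258,180)),("scene",(382,182))):
    i=d[n]; cam=-i["R"].T@i["t"]; print(n,"cam",cam.round(3))
    box=(uv[0]-16,uv[1]-15,32,30)
    # shoulder disc
    best=None
    g=atz(i,uv,.052)[:2]
    def fc(p): return score(i,[circ(p[0],p[1],.0275,.04),circ(p[0],p[1],p[2],.045),circ(p[0],p[1],.02,.052)],box,.7)[0]
    def fs(p):
        x,y,yw=p; b=sq(x,y,yw,.007,.052);t=sq(x,y,yw,.007,.067);t2=sq(x,y,yw,.00625,.070);t1=sq(x,y,yw,.00625,.067)
        P=faces(b,t,cam)+[t]+faces(t1,t2,cam)+[t2]
        return P
    x0,y0,w,h=box; vv,uu=np.mgrid[y0:y0+h,x0:x0+w]
    for bl in(.6,1.0):
      res=[]
      for yw in np.radians(np.arange(0,90,10)):
        c0=proj(i,[[g[0],g[1],.058]])[0]
        wt=(np.hypot(uu-c0[0],vv-c0[1])<7).astype(float).ravel()
        f=lambda q: score(i,fs((g[0]+q[0]*1e-3,g[1]+q[1]*1e-3,q[2]*.1)),box,bl,wt)[0]
        o=minimize(f,[0,0,yw*10],method="Nelder-Mead",options=dict(initial_simplex=[[0,0,yw*10],[2,0,yw*10],[0,2,yw*10],[0,0,yw*10+2]],maxiter=120))
        res.append((o.fun,g[0]+o.x[0]*1e-3,g[1]+o.x[1]*1e-3,np.degrees(o.x[2]*.1)%90))
      res.sort(); print(bl,*[np.round(q,4).tolist() for q in res[:4]],sep="\n ")
    o=minimize(lambda q: fc((g[0]+q[0]*1e-3,g[1]+q[1]*1e-3,.022)),[0,0],method="Nelder-Mead"); print("circle",g+o.x*1e-3,o.fun)
E
python3 f1.py
```

```text
top cam [ 0.446 -0.103  0.978]
0.6
 [1.2403, 0.6041, 0.0455, 70.0138]
 [1.2541, 0.604, 0.0453, 72.3263]
 [1.2569, 0.6038, 0.0453, 72.4444]
 [1.2664, 0.6036, 0.0452, 71.6886]
1.0
 [1.1898, 0.6023, 0.0438, 74.0286]
 [1.2331, 0.6036, 0.0434, 75.131]
 [1.2446, 0.6028, 0.0437, 73.0321]
 [1.2606, 0.6027, 0.0442, 75.2254]
circle [0.60252832 0.04289188] 78.83236838083977
scene cam [ 0.956 -0.497  0.967]
0.6
 [34.5632, 0.6065, 0.0481, 72.7837]
 [34.6207, 0.6064, 0.0484, 75.2588]
 [34.6315, 0.6065, 0.0481, 73.8189]
 [34.6363, 0.6065, 0.0483, 74.2783]
1.0
 [36.9268, 0.6055, 0.0493, 76.17]
 [36.9383, 0.6056, 0.0493, 75.8055]
 [37.0599, 0.6056, 0.0492, 73.8879]
 [37.0707, 0.6053, 0.0494, 73.9715]
circle [0.60694096 0.04621023] 198.70461030676958
```

```bash
cat > f2.py <<'E'
from fit import *
import sys
d=pickle.load(open("im1.pkl","rb"))
def crank(p,cam,z0=0):
    x,y,yw=p; c,s=np.cos(yw),np.sin(yw); R=np.array([[c,-s,0],[s,c,0],[0,0,1]])
    def box(x0,x1,hy,za,zb):
        v=lambda z:[(R@[a,b,0]+[x,y,z0+z]) for a,b in((x1,hy),(x0,hy),(x0,-hy),(x1,-hy))]
        return faces(v(za),v(zb),cam),v(zb)
    h=R@[.065,0,0]+[x,y,0]
    af,at=box(.014,.065,.009,0,.010); hf,ht=box(-.014,.014,.014,0,.044)
    cyl=np.r_[circ(h[0],h[1],.011,z0+.012),circ(h[0],h[1],.011,z0+.06)]
    return af+[np.r_[at,circ(h[0],h[1],.009,z0+.01)]]+hf+[ht]+[cyl,circ(h[0],h[1],.011,z0+.06),circ(h[0],h[1],.005,z0+.06)]
if __name__=="__main__":
  for n,box in(("top",(328,180,46,56)),("scene",(266,205,58,46))):
    i=d[n]; cam=-i["R"].T@i["t"]
    for bl in(.6,1.0):
        f=lambda q: score(i,crank((.51+q[0]*1e-3,-.193+q[1]*1e-3,.57+q[2]*.1),cam),box,bl)[0]
        o=min((minimize(f,[dx,dy,0],method="Nelder-Mead",options=dict(initial_simplex=[[dx,dy,0],[dx+4,dy,0],[dx,dy+4,0],[dx,dy,1]])) for dx,dy in((0,0),(5,0),(3,3))),key=lambda o:o.fun)
        print(n,bl,o.fun,(.51+o.x[0]*1e-3).round(4),(-.193+o.x[1]*1e-3).round(4),np.degrees(.57+o.x[2]*.1).round(2))
E
python3 f2.py
```

```text
top 0.6 44.13977365493846 0.508 -0.1923 29.69
top 1.0 40.88439814602104 0.5082 -0.1925 30.19
scene 0.6 139.21255611337713 0.5114 -0.1903 30.22
scene 1.0 152.5972231074424 0.5114 -0.1902 29.87
```

Both cameras give a crank yaw of 30° and a shaft angle of −16° (mod 90). Their xy values differ by 3–4 mm, which is calibration bias, so I use the mean for now. Next I check reach.

Run:
```python
from workcell import r
import numpy as np
print(r.read_orientation())
for p in((.5097,-.1913,.013),(.6045,.0455,.08),(.54,.0455,.08),(.6045,.11,.08),(.667,.027,.08)):
  for y in(120,-60,74,-106,-16,164):
    q=r.inverse_kinematics(p,[np.pi,0,np.radians(y)]); print(p,y,None if q is None else np.round(q,2))
```

```text
[ 3.14156899e+00 -9.73317586e-05 -1.24993458e+00]
(0.5097, -0.1913, 0.013) 120 [-0.48  0.7   1.93 -0.    0.51 -2.57]
(0.5097, -0.1913, 0.013) -60 [-0.48  0.7   1.93 -0.    0.51  0.57]
(0.5097, -0.1913, 0.013) 74 [-0.48  0.7   1.93 -0.    0.51 -1.77]
(0.5097, -0.1913, 0.013) -106 [-0.48  0.7   1.93 -0.    0.51  1.37]
(0.5097, -0.1913, 0.013) -16 [-0.48  0.7   1.93 -0.    0.51 -0.2 ]
(0.5097, -0.1913, 0.013) 164 None
(0.6045, 0.0455, 0.08) 120 [-0.03  0.65  1.74 -0.    0.75 -2.13]
(0.6045, 0.0455, 0.08) -60 [-0.03  0.65  1.74 -0.    0.75  1.01]
(0.6045, 0.0455, 0.08) 74 [-0.03  0.65  1.74 -0.    0.75 -1.33]
(0.6045, 0.0455, 0.08) -106 [-0.03  0.65  1.74 -0.    0.75  1.82]
(0.6045, 0.0455, 0.08) -16 [-0.03  0.65  1.74 -0.    0.75  0.25]
(0.6045, 0.0455, 0.08) 164 None
(0.54, 0.0455, 0.08) 120 [-0.04  0.58  1.91 -0.    0.65 -2.13]
(0.54, 0.0455, 0.08) -60 [-0.04  0.58  1.91 -0.    0.65  1.01]
(0.54, 0.0455, 0.08) 74 [-0.04  0.58  1.91 -0.    0.65 -1.33]
(0.54, 0.0455, 0.08) -106 [-0.04  0.58  1.91 -0.    0.65  1.81]
(0.54, 0.0455, 0.08) -16 [-0.04  0.58  1.91 -0.    0.65  0.24]
(0.54, 0.0455, 0.08) 164 None
(0.6045, 0.11, 0.08) 120 [ 0.07  0.66  1.72 -0.    0.76 -2.02]
(0.6045, 0.11, 0.08) -60 [ 0.07  0.66  1.72 -0.    0.76  1.12]
(0.6045, 0.11, 0.08) 74 [ 0.07  0.66  1.72 -0.    0.76 -1.22]
(0.6045, 0.11, 0.08) -106 [ 0.07  0.66  1.72 -0.    0.76  1.92]
(0.6045, 0.11, 0.08) -16 [ 0.07  0.66  1.72 -0.    0.76  0.35]
(0.6045, 0.11, 0.08) 164 None
(0.667, 0.027, 0.08) 120 [-0.06  0.72  1.58  0.    0.85 -2.15]
(0.667, 0.027, 0.08) -60 [-0.06  0.72  1.58 -0.    0.85  0.99]
(0.667, 0.027, 0.08) 74 [-0.06  0.72  1.58 -0.    0.85 -1.35]
(0.667, 0.027, 0.08) -106 [-0.06  0.72  1.58 -0.    0.85  1.79]
(0.667, 0.027, 0.08) -16 [-0.06  0.72  1.58 -0.    0.85  0.22]
(0.667, 0.027, 0.08) 164 None
```

Run:
```python
from workcell import r
from h import *
O=[np.pi,0,np.radians(-60)]
r.move_ptp((.5097,-.1913,.12),O); 
f0=r.read_force()
print(r.movel((.5097,-.1913,.013),O,rate=.1,f_stop=10), r.read_force()-f0,r.read_tcp_pos())
r.grasp(60); print(r.read_opening(),r.read_force()-f0,r.read_tcp_pos())
f1=r.read_force(); r.movel((.5097,-.1913,.15),O,rate=.12); print("lift",r.read_force()-f1,r.read_ft_torque(),r.read_opening(),r.read_time())
d={n:r.get_image(n) for n in("scene","top")}; pickle.dump(d,open("im2.pkl","wb"))
cv2.imwrite("pics/g1.png",d["scene"]["color"][:,:,::-1])
```

```text
False [-0.51244787  0.55751594 -0.40623959] [ 0.50997916 -0.19142534  0.01353801]
0.02718250455840955 [-1.00007197  0.29699808  5.21512339] [ 0.50982004 -0.19140522  0.01336543]
lift [ 1.38438807  1.50911736 -8.85903142] [0.02926246 0.05547414 0.05150509] 0.02712093533240458 6.0583
```

View pics/g1.png

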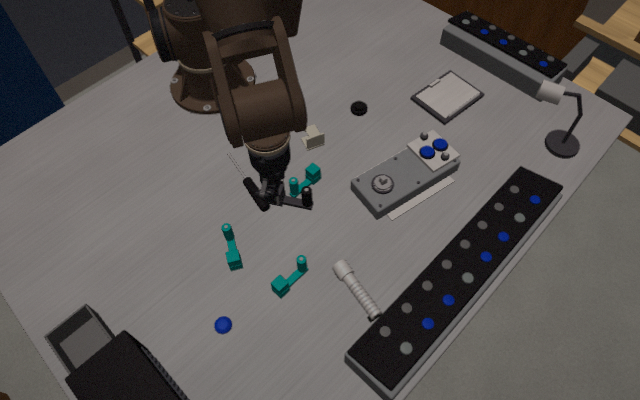

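The crank is gripped and lifted: its handle shows at about (307,193) in the scene view, with the gripper at (268,190). Next I carry it above the shaft and compare crank and shaft in the same pictures.

Run:
```python
from workcell import r
from h import *
O=[np.pi,0,np.radians(-106)]
r.move_ptp((.6045,.0455,.15),O); r.movel((.6045,.0455,.100),O,rate=.1)
print(r.read_tcp_pos(),r.read_force(),r.read_time())
d={}
for n in("scene","top"):
    ims=[r.get_image(n) for _ in range(4)]
    i=ims[0]; i["color"]=np.mean([k["color"] for k in ims],0); i["depth"]=np.median([k["depth"] for k in ims],0); d[n]=i
pickle.dump(d,open("im3.pkl","wb"))
up=lambda n,x0,y0,w,h,s:cv2.resize(np.clip((d[n]["color"][y0:y0+h,x0:x0+w,::-1])*1.4,0,255).astype(np.uint8),None,fx=s,fy=s,interpolation=cv2.INTER_CUBIC)
cv2.imwrite("pics/g2.png",np.hstack([up("top",220,130,80,100,5),up("scene",350,120,80,100,5)]))
```

```text
[0.60475297 0.04524572 0.10030526] [ 0.79417794  0.50644318 -2.71963387] 7.95
```

View pics/g2.png

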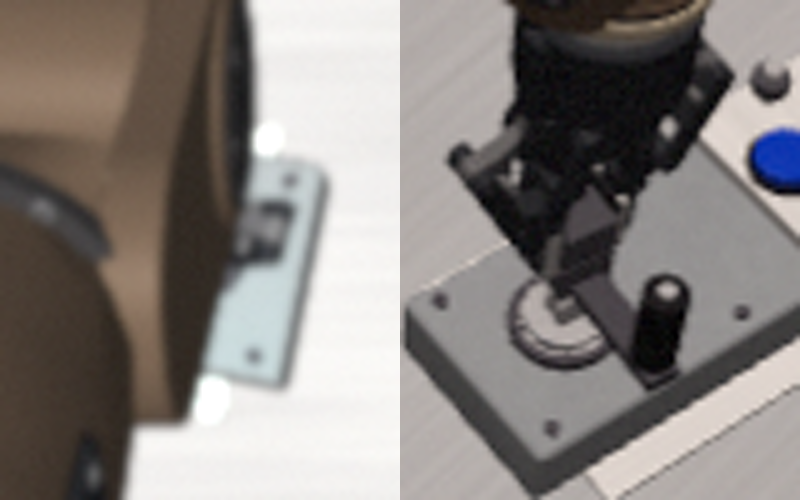

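```bash
cat > f3.py <<'E'
from f2 import *
d=pickle.load(open("im3.pkl","rb")); i=d["scene"]; cam=-i["R"].T@i["t"]; z0=.1003-.0134
box=(374,160,40,44)
x0,y0,w,h=box; vv,uu=np.mgrid[y0:y0+h,x0:x0+w]
for ywf in(0,1):
 for bl in(.5,.8):
  # weights: only right of the hub
  wt=((uu-381)+.0*(vv)>0).astype(float); wt[(uu<394)&(vv<174)]=0; wt=wt.ravel()
  f=lambda q: score(i,crank((.6045+q[0]*1e-3,.0455+q[1]*1e-3,np.radians(-16+(q[2] if ywf else 0))),cam,z0),box,bl,wt)[0]
  o=minimize(f,[0,0,0],method="Nelder-Mead",options=dict(initial_simplex=[[0,0,0],[4,0,0],[0,4,0],[0,0,3]]))
  print(bl,o.fun,.6045+o.x[0]*1e-3,.0455+o.x[1]*1e-3,o.x[2])
q=o.x; P=crank((.6045+q[0]*1e-3,.0455+q[1]*1e-3,np.radians(-16+q[2])),cam,z0)
x0,y0,w,h=350,120,80,100
im=cv2.resize(np.clip(i["color"][y0:y0+h,x0:x0+w,::-1]*1.4,0,255).astype(np.uint8),None,fx=6,fy=6,interpolation=cv2.INTER_CUBIC)
for p in P: cv2.polylines(im,[((cv2.convexHull(proj(i,p).astype(np.float32))[:,0]-[x0,y0]+.5)*6).astype(int)],True,(0,255,0))
for c,col in(((.606,.0485),(0,0,255)),((.6045,.0455),(255,0,0))):
  for zz,hs in((.052,.007),(.067,.007),(.07,.00625)):
    cv2.polylines(im,[((proj(i,sq(*c,np.radians(-16),hs,zz))-[x0,y0]+.5)*6).astype(int)],True,col)
cv2.imwrite("pics/f3.png",im)
E
python3 f3.py
```

```text
0.5 385.95717031894486 0.6062763470609587 0.04598787444358666 -0.2272080202095226
0.8 384.62520679922164 0.60645092634619 0.04615886114274639 -0.6323934047424581
0.5 388.28856448017535 0.6057939759015044 0.04557983845296322 0.9846498694032889
0.8 385.8144481576058 0.6061885127325498 0.04485755602675822 0.7753391224238704
```

View pics/f3.png

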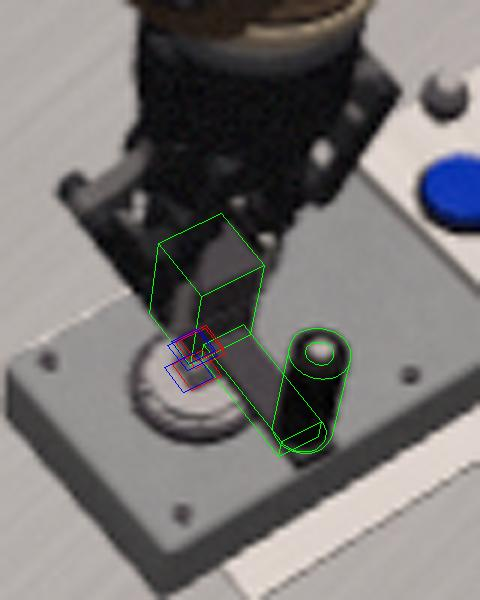

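```bash
sed -i 's/box(.014,.065,.009,0,.010)/box(.014,.075,.009,0,.010)/; s/,circ(h\[0\],h\[1\],.009,z0+.01)//' f2.py; sed -i 's/range(1)/&/' f3.py; python3 f3.py; python3 f2.py
```

```text
0.5 350.8503525595212 0.6060419113499504 0.04666729323700741 0.8131521308603176
0.8 351.2416191232889 0.6062735812317125 0.046416502579421495 -0.5004381723164414
0.5 352.3456053293195 0.6057648938300708 0.04570926929177241 0.8520176711231005
0.8 353.40702258733984 0.6055672350997865 0.045155319569708786 1.2431856287767271
top 0.6 44.062032392738566 0.5079 -0.1923 29.67
top 1.0 40.93416663023311 0.5079 -0.1923 29.9
scene 0.6 124.17492877078173 0.511 -0.1905 30.81
scene 1.0 142.61970109993317 0.511 -0.1904 30.83
```

View pics/f3.png

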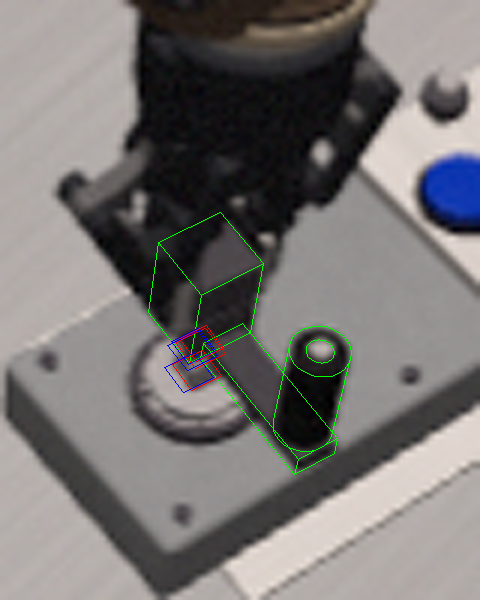

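Run:
```python
from workcell import r
import numpy as np
O=[np.pi,0,np.radians(-106)]
x,y=.6047,.047
r.movel((x,y,.09),O,rate=.08); f0=r.read_force(); m0=r.read_ft_torque()
for z in(.081,.076,.0655):
    s=r.movel((x,y,z),O,rate=.03,f_stop=8)
    print(z,s,r.read_tcp_pos().round(4),(r.read_force()-f0).round(2),(r.read_ft_torque()-m0).round(3))
    if s: break
print(r.read_time())
```

```text
0.081 False [0.6046 0.047  0.0808] [1.78 0.42 0.49] [-0.02  -0.013  0.099]
0.076 False [0.605  0.0469 0.0758] [ 5.1  -1.21 -1.1 ] [-0.2   -0.436  0.061]
0.0655 True [0.6052 0.0469 0.0653] [ 0.57 -0.79  8.72] [-0.079  0.014  0.002]
9.8
```

Run:
```python
from workcell import r
from h import *
O=[np.pi,0,np.radians(-106)]
p=r.read_tcp_pos()
r.let_go(); print(r.read_tcp_pos())
r.movel((p[0],p[1],.15),O,rate=.15)
u=np.array([np.cos(np.radians(-16)),np.sin(np.radians(-16))])
h=p[:2]+.065*u
r.movel((*h,.15),O,rate=.15)
d={n:r.get_image(n) for n in("scene",)}; pickle.dump(d,open("im4.pkl","wb")); i=d["scene"]
x0,y0,w,h_=340,110,100,100
cv2.imwrite("pics/s1.png",cv2.resize(np.clip(i["color"][y0:y0+h_,x0:x0+w,::-1]*1.4,0,255).astype(np.uint8),None,fx=6,fy=6,interpolation=cv2.INTER_CUBIC))
print(r.read_time(),r.read_force(),h)
```

```text
[0.60516769 0.04685085 0.06481394]
11.75 [0.37334386 0.54406327 0.22564729] [0.66765288 0.02897431]
```

View pics/s1.png

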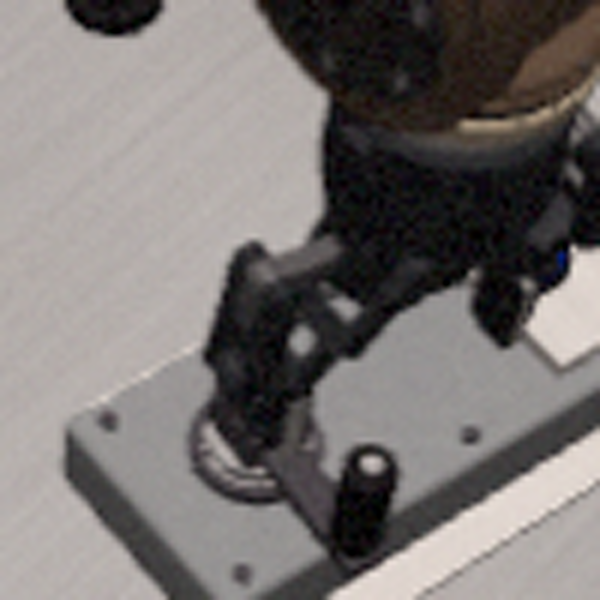

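The crank sits on the shaft, with its handle top at about (402,187). Next I grip the handle and work out the crank angle from the jaw centring.

Run:
```python
from workcell import r
from h import *
O=[np.pi,0,np.radians(-106)]
i=pickle.load(open("im4.pkl","rb"))["scene"]; print(proj(i,[[.66765,.02897,.112]]))
f0=r.read_force()
s=r.movel((.66765,.02897,.078),O,rate=.1,f_stop=8); print(s,r.read_tcp_pos())
if not s:
    r.grasp(60); p=r.read_tcp_pos(); print(r.read_opening(),p,r.read_force()-f0,r.read_ft_torque())
    t=np.array([np.cos(np.radians(-106)),np.sin(np.radians(-106))]) # tangential clockwise dir
    print("dt",(p[:2]-[.60517,.04688])@t)
print(r.read_time())
```

```text
[[400.58099668 186.95816482]]
False [0.66793529 0.02898626 0.07853789]
0.02079076348115622 [0.66781078 0.02893656 0.0782261 ] [-0.28778774 -1.51914363  1.73852369] [-0.00630301 -0.03127819  0.00700488]
dt -1.7799270717059874e-05
13.225
```

```bash
cat > w.py <<'E'
from workcell import r
import numpy as np,json,os
O=[np.pi,0,np.radians(-106)]
F0=np.array([.373,.544,.226])
S="wind.json"
st=json.load(open(S)) if os.path.exists(S) else dict(c=[.66781-.065*np.cos(np.radians(-16)),.02894-.065*np.sin(np.radians(-16))],th=-16.,z=.0783)
def u(th): a=np.radians(th); return np.array([np.cos(a),np.sin(a)])
def tgt(th): a=np.array(st["c"])+.065*u(th); return (a[0],a[1],st["z"])
def forces():
    f=r.read_force()-F0; th=st["th"]
    return -(f[:2]@u(th-90)), f[:2]@u(th), f[2]   # resist tangential, radial outward on tool
def step(dth,rate=.08,fs=None):
    s=r.movel(tgt(st["th"]-dth),O,rate=rate,f_stop=fs)
    st["th"]-=dth; json.dump(st,open(S,"w")); return s
E
python3 - <<'E'
from w import *
for k in range(9):
    s=step(5,.08,20); f=forces(); p=r.read_tcp_pos(); print(st["th"],s,np.round(f,2),(p-tgt(st["th"]))[:2].round(4),round(r.read_time(),2))
    if s: break
E
```

```text
-21.0 False [-1.32  0.77  0.3 ] [-0.0001 -0.0004] 13.47
-26.0 False [-0.27  2.03 -0.1 ] [ 0.     -0.0004] 13.72
-31.0 False [1.51 0.39 0.7 ] [ 0.0001 -0.0001] 13.97
-36.0 False [2.34 0.74 0.39] [ 0.0001 -0.    ] 14.22
-41.0 False [1.95 1.94 1.9 ] [ 0.0001 -0.    ] 14.47
-46.0 False [3.14 1.63 1.89] [ 0.0001 -0.    ] 14.72
-51.0 False [1.72 1.59 0.94] [ 0.0001 -0.    ] 14.97
-56.0 False [2.44 1.53 1.41] [ 0.0001 -0.    ] 15.22
-61.0 False [2.09 1.55 1.69] [ 0.0001 -0.    ] 15.47
```

Run:
```python
from w import *
for k in range(27):
    s=step(10,.08,12); f=forces(); 
    if k%2==0 or s: print(st["th"],s,np.round(f,2),round(r.read_time(),2))
    if s or f[0]>8: print("STOP",f);break
```

```text
-71.0 False [2.08 2.22 3.02] 15.77
-91.0 False [2.5  1.58 2.88] 16.35
-111.0 False [1.49 1.39 3.81] 16.93
-131.0 False [1.9  1.75 5.53] 17.52
-151.0 False [3.01 1.83 5.64] 18.1
-171.0 False [2.31 1.13 6.59] 18.68
-191.0 False [3.73 0.53 6.01] 19.27
-211.0 False [ 2.81 -0.28  6.66] 19.85
-231.0 False [ 3.49 -1.05  7.31] 20.43
-251.0 False [2.37 0.46 8.27] 21.02
-271.0 False [3.11 0.62 7.96] 21.6
-291.0 False [2.55 1.8  7.32] 22.18
-311.0 False [2.81 1.16 6.87] 22.77
-331.0 False [3.02 2.24 4.4 ] 23.35
```

Run:
```python
from w import *
for k in range(100):
    s=step(6,.08,9); f=forces(); 
    if k%4==0 or s or f[0]>5: print(st["th"],s,np.round(f,2),round(r.read_time(),2))
    if s or f[0]>6.5: print("STOP",f);break
```

```text
-337.0 False [3.49 2.87 4.17] 23.6
-361.0 False [2.23 4.52 4.16] 24.6
-385.0 False [2.55 3.98 3.16] 25.6
-409.0 False [1.81 3.37 2.56] 26.6
-433.0 False [1.96 3.18 3.86] 27.6
-457.0 False [3.02 2.63 5.16] 28.6
-481.0 False [3.34 1.2  5.41] 29.6
-505.0 False [3.09 0.49 5.75] 30.6
-529.0 False [ 2.91 -0.03  5.66] 31.6
-553.0 False [ 4.76 -1.2   6.13] 32.6
-565.0 False [ 5.87 -1.68  6.61] 33.1
-571.0 False [10.85 -3.42  8.09] 33.35
STOP (np.float64(10.848695574061814), np.float64(-3.4221343833942615), np.float64(8.094931295124697))
```

Run:
```python
from w import *
m=lambda:np.mean([forces() if not r.pause(.02) else 0 for _ in range(5)],0)
print(m())
for k in range(7):
    step(1,.03); f=m(); print(st["th"],np.round(f,2),round(r.read_time(),2))
    if f[0]>13.6: break
```

```text
[10.23176479 -2.8581036   7.71252435]
-572.0 [11.32 -2.96  8.01] 33.77
-573.0 [12.06 -3.17  8.17] 34.1
-574.0 [13.01 -3.68  8.51] 34.43
-575.0 [14.11 -3.48  8.83] 34.77
```

Run:
```python
from w import *
p=r.read_tcp_pos(); e=(p-tgt(st["th"])); print(e, "tang lag",-e[:2]@u(st["th"]-90),"rad",e[:2]@u(st["th"]), r.read_orientation(), np.array(r.read_ft_torque()).round(3), r.read_opening())
print(np.round(np.mean([forces() for _ in range(3)],0),2), r.read_time())
```

```text
[-0.00146929 -0.00134946 -0.00022035] tang lag 0.001948162501338121 rad 0.00042955555016294106 [ 3.13805742e+00 -2.90494025e-03 -1.84918933e+00] [-2.602  0.475  0.055] 0.02068720867457805
[13.98 -3.6   8.33] 34.7667
```

Run:
```python
from w import *
from h import *
m=lambda:np.mean([forces() if not r.pause(.02) else 0 for _ in range(5)],0)
step(.8,.03); r.pause(.2); print(st["th"],np.round(m(),2))
i=r.get_image("scene"); c=cloud(i)
pickle.dump(i,open("im5.pkl","wb"))
x0,y0,w,h_=340,100,120,100
cv2.imwrite("pics/s2.png",cv2.resize(np.clip(i["color"][y0:y0+h_,x0:x0+w,::-1]*1.3,0,255).astype(np.uint8),None,fx=6,fy=6,interpolation=cv2.INTER_CUBIC))
# relax
for k in range(16):
    step(-1.5,.05); f=m(); print(st["th"],np.round(f,2),round(r.read_time(),2))
    if f[0]<1.2: break
```

```text
-575.8 [14.49 -3.91  8.85]
-574.3 [12.97 -3.64  8.51] 35.68
-572.8 [10.63 -2.94  8.22] 36.02
-571.3 [ 9.62 -2.64  7.33] 36.35
-569.8 [ 7.52 -2.51  7.09] 36.68
-568.3 [ 6.64 -2.24  6.88] 37.02
-566.8 [ 4.64 -1.66  6.55] 37.35
-565.3 [ 3.56 -1.38  5.99] 37.68
-563.8 [ 2.47 -0.98  6.45] 38.02
-562.3 [ 1.15 -0.49  5.81] 38.35
```

View pics/s2.png

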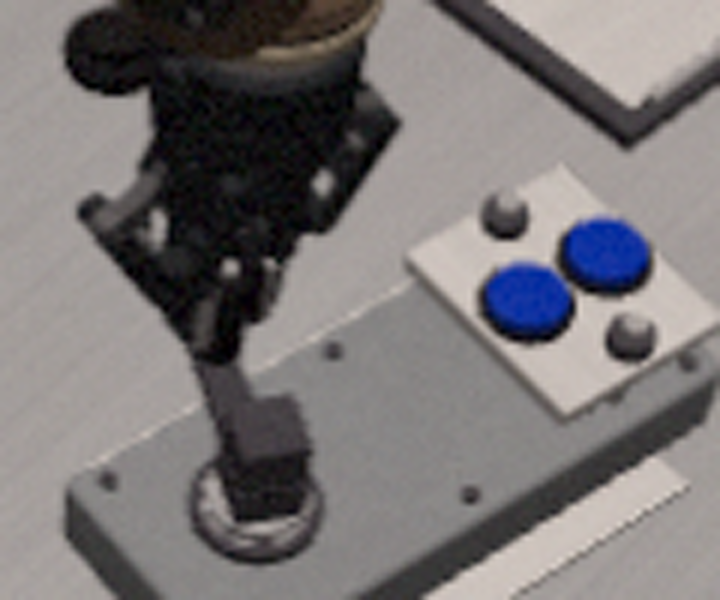

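The carrier is up against the collars, and its plate spans about (408–460, 127–170) px in full-image coordinates. I backed the push off to about 1 N. The jaws are nearly tangential here (84° to the arm), so I can release.

Run:
```python
from w import *
from h import *
p=r.read_tcp_pos(); r.let_go(); print((r.read_force()-F0).round(2))
q=tgt(st["th"]); r.movel((q[0],q[1],.2),O,rate=.12)
q=r.read_qpos()
r.move_ptp((.45,-.25,.30),O)
print(r.read_time(),r.read_tcp_pos())
d={}
for n in("scene","top"):
    ims=[r.get_image(n) for _ in range(4)]; i=ims[0]; i["color"]=np.mean([k["color"] for k in ims],0); i["depth"]=np.median([k["depth"] for k in ims],0); d[n]=i
pickle.dump(d,open("im6.pkl","wb"))
up=lambda n,x0,y0,w,h,s:cv2.resize(np.clip((d[n]["color"][y0:y0+h,x0:x0+w,::-1])*1.3,0,255).astype(np.uint8),None,fx=s,fy=s,interpolation=cv2.INTER_CUBIC)
cv2.imwrite("pics/e1.png",np.hstack([up("top",163,130,130,100,3),up("scene",340,110,130,100,3)]))
cv2.imwrite("pics/e2.png",np.hstack([d["top"]["color"][:,:,::-1][:,::1]]))
for n in d:
    c=cloud(d[n]); 
    dd=np.hypot(c[...,0]-.605,c[...,1]-.0455)
    P=c[(dd<.011)&(c[...,2]>.085)&(c[...,2]<.105)]; print(n,"hub top",np.median(P,0),len(P))
    cx=np.array([.605,.0455])+.155*np.array([np.sin(np.radians(6.5)),np.cos(np.radians(6.5))])
    P=c[(np.hypot(c[...,0]-cx[0],c[...,1]-cx[1])<.05)&(c[...,2]>.045)]; print("carrier",np.median(P[:,2]))
    for z in (.12,): pass
    K=c[(dd>.045)&(dd<.085)&(c[...,2]>.1)&(c[...,2]<.125)]; print("handle",np.median(K,0) if len(K) else None,len(K))
```

```text
[-0.16  0.13  0.33]
41.4833 [ 0.45029542 -0.24931399  0.29957795]
scene hub top [0.60455058 0.04520255 0.09632079] 66
carrier 0.07556079228637905
handle [0.54934989 0.06869837 0.11143068] 81
top hub top [0.60427659 0.04517871 0.09696396] 71
carrier 0.07516275925761035
handle [0.54273462 0.06836597 0.11229926] 81[ WARN:0@15.624] global loadsave.cpp:1063 imwrite_ Unsupported depth image for selected encoder is fallbacked to CV_8U.
```

View pics/e1.png

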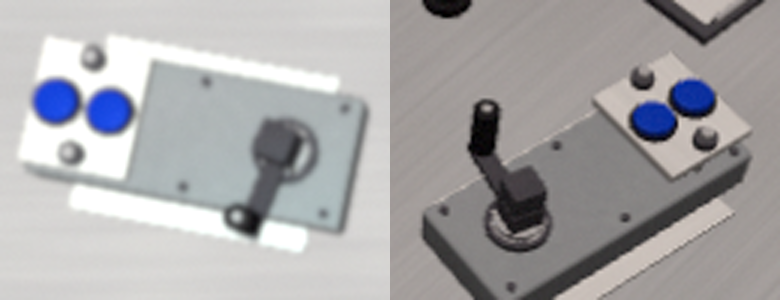

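View pics/e2.png

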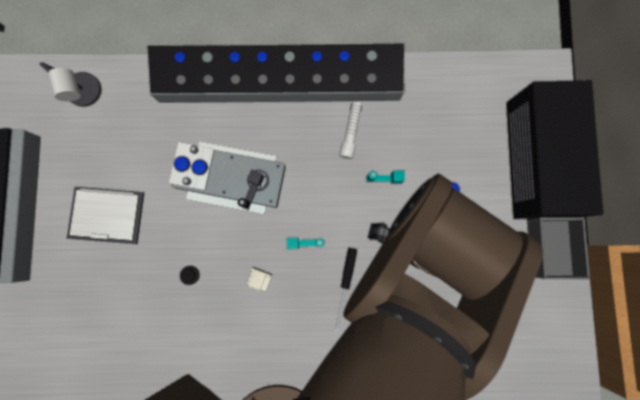

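Run:
```python
from workcell import r
r.finish_job(); print(r.read_time())
```

```text
the job is handed in; nothing more can be done
the job is handed in; nothing more can be done
```

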